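# Mount the bat on the pinned banding wheel

## Task

Mount the plywood bat on the banding wheel: bring it straight in under the wooden arm rest, hole end first and blue grip block on the robot's side, then slide it sideways along the wheel head's black slot until its hole finds the brass pin and it drops flat on the wheel head. Leave it pointing square to the arm rest and let go of it; leave the spare plaster bat, the bowl, the cup and the jar where they stand.

Things in the scene. Friction and masses are not known exactly. Their poses are not given: they have to be found in the camera images.
- bat_grip (a point): Centre of the bat's blue grip block, half-way up; block 30 (bat x) x 24 (y, the width to grip) x 46 mm tall, standing on the board; 32 mm above the bat's underside (block top 55 mm above it), on the centre line, 20 mm from the board's -x edge. Axes: x from block to hole end, z up. At the start the bat lies flat on the bench left or right of the wheel, its block nearer the robot.
- bat_hole (a point): Centre of the loose plywood bat's 12 mm through hole (ringed in blue), at the level of the underside. The bat is a board 148 (x) x 100 (y) x 9 mm, about 0.18 kg (varies). The hole is on the centre line, 100 mm from the block's centre along the bat's +x, 28 mm from the end, 50 mm from both long edges. Same axes as the block.
- wheel_top (a point): Centre of the upper face of the fixed wheel head (grey disc 250 mm across, 60 mm above the bench, does not turn). x: robot's side to far side; y: along its black slot, to the left; z up. A fixed brass pin, 8 mm thick, 12 mm tall, its top 3 mm tapering to 4 mm, stands in the slot at x = 0 and y anywhere from -16 to +16 mm, new each time and not measured: feel for it or look for it.
- rest_edge (a point): Middle of the lower near edge of the fixed wooden arm rest that crosses over the wheel head: 100 mm before the wheel centre and 108 mm above the wheel head. The rest is 50 (x) x 330 (y) x 25 mm; posts 44 x 22 mm at y = -148 and +148. With the bat on its pin the block centre is right below this edge: the gripper fits only leaning back to the robot by about 30 degrees. Axes as the wheel's.
- wheel: The fixed wheel as a whole; origin on the bench under the centre of the wheel head, axes as the wheel head's. It stands on a baseboard 280 (x, from -155 to +125) x 330 (y) x 15 mm; a small blue-handled trimming tool, 8 mm thick, lies on the baseboard's near edge and does not matter.
- spare: Spare bat to be left alone: white plaster, loose, dark wooden grip block, no hole; same sizes as the plywood bat, lying on the other side of the wheel. Origin at the centre of the board's underside, x from the block to the other end.
- bowl: Trimmed clay bowl standing upside down, 100 mm across, 72 mm tall; origin at the centre of its underside. Leave where it is.
- cup: Brown clay cup, 72 mm across, 85 mm tall; origin at the centre of its underside. Leave where it is.
- jar: Amber jar with a blue cap, 64 mm across, 90 mm tall; origin at the centre of its underside. Leave where it is.
There are look-alikes about, which are no part of the job. Of the things that look like the part that bears bat_grip, the middle-sized one is meant.

How it is judged:
At the end, for the whole second after the job is handed in: The bat lies still, let go of, flat on the wheel head (2 mm, 2 degrees), pin in hole: hole within 20 mm of the wheel's centre along the slot and 5 mm across it, bat within 9.7 degrees of square to the arm rest, block on the robot's side; spare bat, bowl, cup, jar moved under 30 mm (z of bat_hole in the frame of wheel_top between -0.003 and 0.002 m and x of bat_hole in the frame of wheel_top between -0.005 and 0.005 m and y of bat_hole in the frame of wheel_top between -0.02 and 0.02 m and angle between bat_hole's own z axis and vertical below 0.035 rad and angle between the x axis of bat_hole and the x axis of wheel_top, either way round below 0.17 rad and x of bat_grip in the frame of wheel_top below -0.07 m and z of bat_grip in the frame of wheel_top below 0.037 m and distance of each of spare, bowl, cup, jar from where it was at the start of the episode below 0.03 m); the robot touches nothing.
It fails at once if the spare bat is shifted by more than 30 mm or tipped over (distance of spare from where it was at the start of the episode above 0.03 m or angle between spare's own z axis and vertical above 0.5 rad).
It fails at once if the bowl is shifted by more than 30 mm or tipped over (distance of bowl from where it was at the start of the episode above 0.03 m or angle between bowl's own z axis and vertical above 0.5 rad).
It fails at once if the cup is shifted by more than 30 mm or tipped over (distance of cup from where it was at the start of the episode above 0.03 m or angle between cup's own z axis and vertical above 0.5 rad).
It fails at once if the jar is shifted by more than 30 mm or tipped over (distance of jar from where it was at the start of the episode above 0.03 m or angle between jar's own z axis and vertical above 0.5 rad).
It also fails if it takes over 58 s, if anything falls off the work surface, if the arm or the gripper's body presses on something with over 40 N, if the wrist force passes 120 N, or if a joint passes its speed limit or range.

## Robot

A 6-joint arm with a two-finger parallel gripper is mounted at the origin on the work surface. World frame = base frame: x ahead of the robot, y to its left, z up, the work surface at z = 0. Lengths are in m, angles in rad, forces in N, time in s.
With the tool pointing down it reaches from about 0.25 to 0.725 m from the base axis. Payload 4 kg.
Tool frame: the origin (TCP) lies on the centre line of the jaws, within the pads' length; the fingertips stand tip_reach ahead of it and the grasp point (between the pads) lies 5 mm behind it (tip_reach is the distance from the TCP to the fingertips, in m); z points along the fingers, y is the direction in which the jaws open and shut (so a half turn about z gives the same grasp; the last joint's range is limited). The gripper opens to 85 mm and grips with 20 to 120 N. Pads are 22 mm wide; open, the fingers measure 114 mm over their backs; the gripper's body (76 mm by 85 mm) begins 54 mm behind the grasp point. The pads swing forward as they close: fully open they stand 13 mm farther back than shut.
Start: joints at [-1.231, 0.241, 0.005, 1.335, 0, 1.571], TCP at [0.167, -0.471, 0.245] pointing down, gripper open.
Joint ranges: [-2.72, 2.72], [-1.05, 1.87], [-1.09, 1.28], [-1.99, 2.15], [-1.42, 1.44], [-3.14, 3.14]. Speed limits (rad/s): [2.79, 2.79, 3.14, 3.14, 3.14, 3.14].

## Interface

Orientations are given as a unit quaternion [x, y, z, w].
In Python, from workcell import * gives the robot as it stands.
- The arm moves only by the tool arm_command, never from a script. Its arguments are lists of equal length, an entry for each row: "translation": the shift along the tool's x, y, z in cm, a list of three; "turn": the turn about the tool's z in rad; "hand": the closure, from 0 (fully open) to 1 (shut). In form: {"translation": [[x, y, z], ...], "turn": [turn, ...], "hand": [hand, ...]}. A call has 1 to 5 rows; each row is the pose to reach, as a shift and turn from the pose commanded when the call began, along the tool's axes at that moment; what a row does not reach only later rows make up. A row lasts 1/12 s, in which the tool goes at most 41.7 mm and 7.16 degrees, less where a joint would pass 70% of its speed; a pose out of reach is approached as far as the arm can. A call with a gripper value outside its range is refused whole. The fingers move at their own pace and stop on an object; the grip force is fixed at half the most. Time passes only in rows, so rows that repeat a pose let the fingers close. It gives the time, the measured TCP pose, the force and the opening at its end, in the units of the state.
- get_obs(): the state, without advancing time (a new reading comes with each control period).
- camera(name): name is "side" or "top"; returns (picture, depth): 400x640x3 uint8, red, green, blue; 400x640 float32, m along the optical axis (not along the pixel's ray), 0 where there is no reading.
- camera_info(name): a dict with "mtx" (3x3 intrinsics, pixels), "world_to_cam" (4x4, takes a point from world to camera coordinates). Camera axes: x right, y down, z forward; pixel columns grow to the right and rows downward; lengths in m; the calibration is good to about 2 mm. A picture is of the moment at which its call begins. camera_info takes no time and is no camera call.
- job_done(): hands the job in, once; it reports no verdict.
Trained networks look in the newest picture that a camera, given by its name, has taken for a name from the list of things; names that differ only in an ending like _2 or _b are one class to them, and where a whole thing is asked for, a point or a joint stands for the part that bears it (a point fixed in the world has none). Each returns a list of dicts, best first, with "conf" (0 to 1); they miss things now and then, are a little off and sometimes report something else, mostly with a low value. They report only what shows in the picture. A call takes as long as a camera call. They do not tell look-alikes from the thing itself.
- search_frame(camera, name): "location" ([row, column] in pixels, amid what is visible of it).
- spot_point(camera, name): "location" ([row, column] in pixels: a listed point, or the origin of a listed thing).
The state is a dict: "clock": time; "joint_pos": joint angles; "joint_vel": joint speeds; "tau": joint torques, N m; "eef_pos": TCP position; "tool_rot": TCP orientation; "ft_force": force on the tool from outside, world axes, zero at the start; "ft_torque": the same for the moment, N m; "grip_width": finger opening in m.
Only numpy, scipy, OpenCV 4.12 (cv2) and the standard library are available. Lean on these libraries where they do the work, as an engineer would, in place of code of your own. Each camera call takes 0.05 s, during which the arm holds its last target. There are 200 camera calls.

## Working session

There is one attempt and no reset: what is moved stays moved. The work goes in short steps, Python scripts to look and compute and a tool call to move; the robot and the scene stay as the last step left them, time stands still between calls to the robot, and variables do not carry over. Pictures are saved under pics/ and viewed, about 8 in all and at most 12, crops included, and the job is handed in when it is done.

Besides the shell and the picture viewer there is one more tool, called as name(argument=value, ...), one argument or row to a line, values as JSON. arm_command: Moves the arm, as the interface text tells. Its arguments: {"type":"object","properties":{"translation":{"type":"array","items":{"type":"array","items":{"type":"number"}}},"turn":{"type":"array","items":{"type":"number"}},"hand":{"type":"array","items":{"type":"number"}}},"required":["translation","turn","hand"]}

```bash
ls; mkdir -p pics
cat > h.py <<'E'
from workcell import *
import numpy as np, cv2
from scipy.spatial.transform import Rotation as R
def save(n,img,s=1,crop=None):
    if crop: r0,r1,c0,c1=crop; img=img[r0:r1,c0:c1]
    cv2.imwrite('pics/'+n,cv2.resize(img,None,fx=s,fy=s,interpolation=cv2.INTER_CUBIC)[:,:,::-1])
def ray(cam,loc):
    i=camera_info(cam);K=np.array(i['mtx']);T=np.linalg.inv(np.array(i['world_to_cam']))
    d=np.linalg.inv(K)@[loc[1],loc[0],1.]
    return T[:3,3],T[:3,:3]@d
def atz(cam,loc,z):
    o,d=ray(cam,loc);return o+d*(z-o[2])/d[2]
def px(cam,p):
    i=camera_info(cam);q=np.array(i['world_to_cam'])@[*p,1.];u=np.array(i['mtx'])@q[:3];return u[1]/u[2],u[0]/u[2]
def at(cam,loc,depth):
    o,d=ray(cam,loc);return o+d*depth[int(loc[0]),int(loc[1])]
E
python3 - <<'E'
from h import *
np.set_printoptions(precision=4,suppress=True)
for c in('top','side'):
    im,d=camera(c);save(c+'0.png',im);np.save(c+'d.npy',d);np.save(c+'i.npy',im)
    print(c,ray(c,(200,320)))
    for n in('bat_grip','bat_hole','wheel_top','rest_edge','spare','bowl','cup','jar'):
        for r in spot_point(c,n)[:4]:
            print(n,np.round(r['location'],1),round(r['conf'],2),at(c,r['location'],d) if 0<=r['location'][0]<400 and 0<=r['location'][1]<640 else '')
print(get_obs())
E
```

```text
pics
top (array([0.2801, 0.0599, 1.337 ]), array([ 0.1781,  0.0055, -0.9841]))
bat_grip [219.  229.5] 0.96 [0.2801 0.0599 1.337 ]
bat_grip [272.7 250.5] 0.7 [0.3103 0.2533 0.0752]
bat_hole [314.7 225.7] 0.8 [0.1962 0.3292 0.0108]
bat_hole [186.  228.8] 0.77 [0.5621 0.3331 0.008 ]
bat_hole [187.5 176.1] 0.63 [0.5576 0.4864 0.0084]
wheel_top [153.  342.7] 0.63 [0.6453 0.003  0.0637]
rest_edge [176.4 343.7] 0.61 [0.5485 0.0065 0.1883]
spare [196.6 462.1] 0.9 [ 0.5306 -0.3452  0.0067]
bowl [144.7 237.8] 0.93 [0.6709 0.3008 0.0599]
cup [149.2 186.9] 0.67 [0.6739 0.4613 0.0054]
cup [147.3 344.4] 0.21 [ 0.6623 -0.002   0.0626]
jar [143.7 452.4] 0.69 [ 0.6707 -0.3064  0.0691]
jar [142.4 232.9] 0.54 [0.6737 0.3123 0.0729]
side (array([-0.1781,  0.8739,  1.2545]), array([ 0.4481, -0.5266, -0.7226]))
bat_grip [316.5 235.9] 0.93 [0.4797 0.4878 0.0385]
bat_grip [292.3 333.8] 0.9 [0.2975 0.27   0.0679]
bat_grip [286.4 276.8] 0.75 [0.4553 0.3425 0.0396]
bat_hole [271.7 253.9] 0.87 [0.5667 0.331  0.0054]
bat_hole [342.7 345.5] 0.85 [0.1945 0.3512 0.0122]
bat_hole [309.  216.6] 0.73 [0.5622 0.4938 0.
[... 170 characters left out ...]
250.8 225.7] 0.6 [0.6654 0.3474 0.0509]
cup [279.5 204. ] 0.91 [0.6351 0.4637 0.0555]
cup [203.1 299.7] 0.66 [0.6085 0.0561 0.0595]
jar [146.3 347.9] 0.52 [ 0.6731 -0.3056  0.0337]
jar [249.3 228.2] 0.2 [0.6634 0.3385 0.0511]
{'clock': 0.9, 'joint_pos': array([-1.231 ,  0.2406,  0.005 ,  1.3352,  0.    ,  1.5708]), 'joint_vel': array([ 0.0008, -0.0012, -0.0002,  0.0015, -0.0011, -0.0004]), 'tau': array([  0.0005, -37.2193,  25.2696,   0.0011,   0.0002,   0.    ]), 'eef_pos': array([ 0.1666, -0.4714,  0.2453]), 'tool_rot': array([0.9856, 0.1691, 0.    , 0.    ]), 'ft_force': array([ 0.1375,  0.3293, -0.3363]), 'ft_torque': array([ 0.0505,  0.0368, -0.031 ]), 'grip_width': 0.08537033940456605}
```

View pics/top0.png

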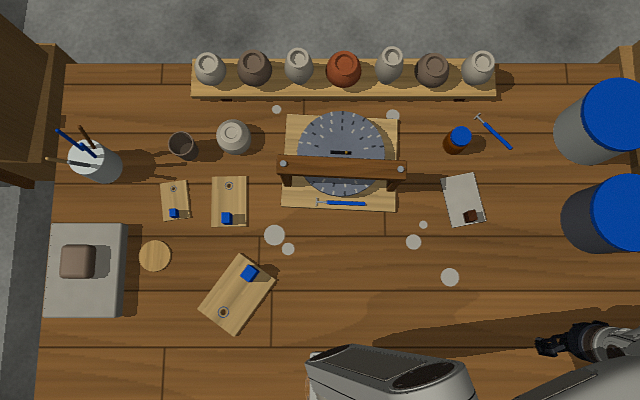

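View pics/side0.png

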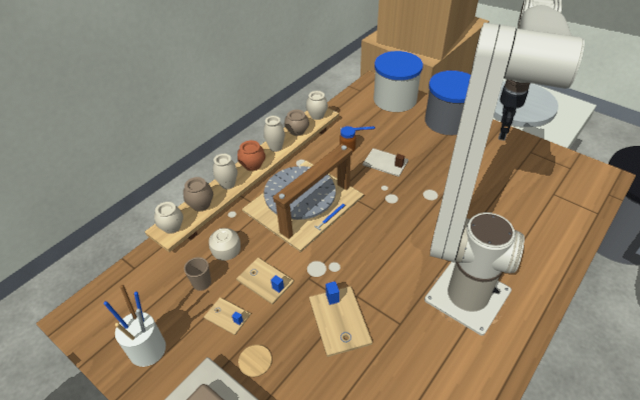

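Candidates for the bat are the small board, block at top (213,174); the middle-sized board, block at (218,227); and the large board, block at (273,250). The white plaster bat at (200,465) is the spare. By the description, the middle-sized one at (218,227) is meant. I'll check that with a close crop and measure the wheel at the same time.

Run:
```python
from h import *
np.set_printoptions(precision=4,suppress=True)
im=np.load('topi.npy');d=np.load('topd.npy')
save('crop1.png',im,3,(95,265,150,410))
hsv=cv2.cvtColor(im,cv2.COLOR_RGB2HSV)
wood=((hsv[...,0]>12)&(hsv[...,0]<28)&(hsv[...,1]<140)&(hsv[...,2]>150)).astype(np.uint8)
# block tops: blue by connected comps with heights
blue=((hsv[...,0]>100)&(hsv[...,0]<125)&(hsv[...,1]>150)).astype(np.uint8)
n,l,s,c=cv2.connectedComponentsWithStats(blue)
for k in range(1,n):
    if s[k,4]>15: 
        dd=d[l==k];print('blue',c[k][::-1],s[k,4],'med depth',np.median(dd))
n,l,s,c=cv2.connectedComponentsWithStats(wood)
for k in range(1,n):
    if s[k,4]>300 and s[k,1]<300: 
        m=cv2.minAreaRect(np.argwhere(l==k)[:,::-1].astype(np.float32));b=cv2.boxPoints(m)
        print('wood',c[k][::-1],s[k,4]);print(np.array([atz('top',(q[1],q[0]),.009) for q in b])[:,:2])
# heights map of rest
for rc in [(164,344),(170,344),(165,300),(168,390),(152,342),(140,340),(120,340),(203,345),(160,320)]:print(rc,at('top',rc,d))
print('f',camera_info('top')['mtx'][0])
```

```text
blue [113.919 613.157] 3668 med depth 1.2129097
blue [135.4795 497.2192] 146 med depth 1.3827252
blue [135.7994 460.4863] 329 med depth 1.2972075
blue [143.0223  75.9106] 179 med depth 1.1921138
blue [211.3659 617.7297] 3222 med depth 1.1710677
blue [202.6739 345.8116] 138 med depth 1.3348039
blue [212.8831 173.8312] 77 med depth 1.3131716
blue [218.0496 226.4628] 121 med depth 1.2972618
blue [273.1333 249.241 ] 195 med depth 1.2549032
wood [ 87.6105 321.1198] 2796
[[ 0.9807  0.4654]
 [ 0.9797 -0.4672]
 [ 0.841  -0.4588]
 [ 0.8418  0.4589]]
wood [126.0841 388.8252] 452
[[ 0.7689 -0.0728]
 [ 0.8187 -0.1433]
 [ 0.691  -0.2229]
 [ 0.6427 -0.153 ]]
wood [130.449  295.4759] 706
[[0.6586 0.1736]
 [0.7836 0.1679]
 [0.7769 0.064 ]
 [0.6522 0.0712]]
wood [134.2494 228.3705] 413
[[0.706  0.3907]
 [0.7737 0.3459]
 [0.7324 0.2904]
 [0.6654 0.3354]]
wood [197.1392 461.0159] 1257
[[ 0.5826 -0.2833]
 [ 0.6065 -0.3779]
 [ 0.4641 -0.405 ]
 [ 0.441  -0.312 ]]
wood [202.1862 214.7327] 333
[[0.4446 0.3806]
 [0.5892 0.3829]
 [0.5887 0.3616]
 [0.4442 0.3597]]
wood [194.9561 233.8382] 865
[[0.5917 0.3596]

[... 195 characters left out ...]
14]
 [ 0.5709  0.1792]
 [ 0.5543 -0.151 ]
 [ 0.4877 -0.1461]]
wood [255.457  153.8925] 744
[[0.3575 0.5999]
 [0.4202 0.5411]
 [0.3617 0.4793]
 [0.2999 0.5382]]
wood [287.5302 223.8609] 1258
[[0.2134 0.4117]
 [0.3687 0.2994]
 [0.3307 0.2476]
 [0.1769 0.3603]]
wood [305.3395 244.3808] 1187
[[0.1704 0.3532]
 [0.3277 0.2435]
 [0.2937 0.1948]
 [0.1377 0.305 ]]
(164, 344) [0.58   0.0056 0.1911]
(170, 344) [0.5639 0.0058 0.1931]
(165, 300) [0.5763 0.1168 0.1953]
(168, 390) [ 0.5691 -0.1103  0.1929]
(152, 342) [0.6497 0.0047 0.0585]
(140, 340) [0.6831 0.0104 0.0647]
(120, 340) [0.7433 0.0099 0.0624]
(203, 345) [ 0.5098 -0.0045  0.019 ]
(160, 320) [0.5893 0.0663 0.1954]
f [465.9204   0.     321.7334]
```

View pics/crop1.png

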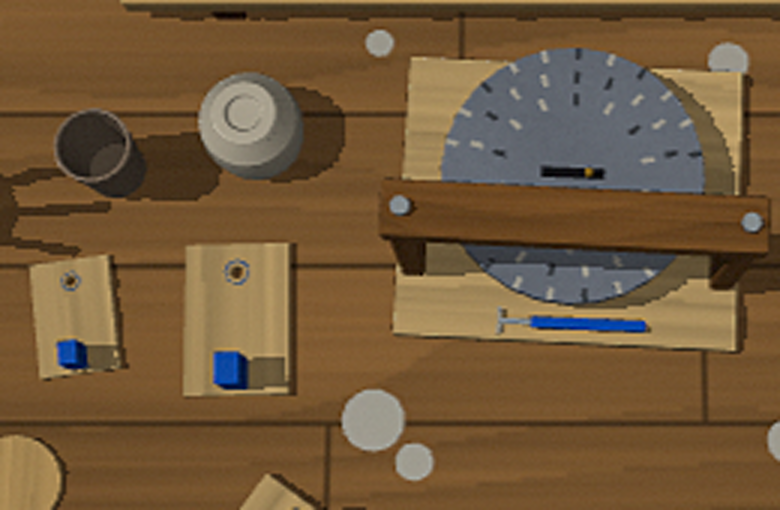

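arm_command(
  translation=[
    [0,20,-20],
    [0,20,-20],
    [0,20,-20],
    [0,20,-20],
    [0,20,-20],
  ],
  turn=[0,0,0,0,0],
  hand=[0,0,0,0,0],
)

```text
clock: 1.32
eef_pos: [0.2129, -0.6022, 0.3844]
tool_rot: [0.986, 0.169, 0.0, 0.001]
ft_force: [-0.1, -1.2, 0.6]
grip_width: 0.0855
```

arm_command(
  translation=[
    [0,30,0],
    [0,30,0],
    [0,30,0],
    [0,30,0],
    [0,30,0],
  ],
  turn=[0,0,0,0,0],
  hand=[0,0,0,0,0],
)

```text
clock: 1.73
eef_pos: [0.2373, -0.6711, 0.3747]
tool_rot: [0.986, 0.169, 0.002, 0.012]
ft_force: [-0.3, 0.0, -0.5]
grip_width: 0.0854
```

arm_command(
  translation=[
    [0,20,0],
    [0,20,0],
    [0,20,0],
    [0,20,0],
    [0,20,0],
  ],
  turn=[0,0,0,0,0],
  hand=[0,0,0,0,0],
)

```text
clock: 2.15
eef_pos: [0.2553, -0.722, 0.3158]
tool_rot: [0.985, 0.169, 0.005, 0.029]
ft_force: [0.4, 0.7, -0.1]
grip_width: 0.0855
```

arm_command(
  translation=[
    [0,40,0],
    [0,40,0],
    [0,40,0],
    [0,40,0],
    [0,40,0],
  ],
  turn=[0,0,0,0,0],
  hand=[0,0,0,0,0],
)

```text
clock: 2.57
eef_pos: [0.2721, -0.7696, 0.2569]
tool_rot: [0.984, 0.169, 0.008, 0.049]
ft_force: [-0.2, -0.7, 0.1]
grip_width: 0.0855
```

arm_command(
  translation=[
    [0,-10,0],
    [0,-10,0],
    [0,-10,0],
    [0,-10,0],
    [0,-10,0],
  ],
  turn=[0,0,0,0,0],
  hand=[0,0,0,0,0],
)

```text
clock: 2.98
eef_pos: [0.2355, -0.6661, 0.2431]
tool_rot: [0.985, 0.169, 0.007, 0.041]
ft_force: [-0.3, -0.2, -0.7]
grip_width: 0.0854
```

arm_command(
  translation=[
    [14,-13,-10],
    [14,-13,-10],
    [14,-13,-10],
    [14,-13,-10],
    [14,-13,-10],
  ],
  turn=[0,0,0,0,0],
  hand=[0,0,0,0,0],
)

```text
clock: 3.4
eef_pos: [0.3219, -0.502, 0.3327]
tool_rot: [0.984, 0.169, 0.009, 0.05]
ft_force: [1.9, 0.2, 0.7]
grip_width: 0.0856
```

arm_command(
  translation=[
    [14,-13,-10],
    [14,-13,-10],
    [14,-13,-10],
    [14,-13,-10],
    [14,-13,-10],
  ],
  turn=[0,0,0,0,0],
  hand=[0,0,0,0,0],
)

```text
clock: 3.82
eef_pos: [0.4045, -0.3297, 0.4166]
tool_rot: [0.984, 0.169, 0.009, 0.05]
ft_force: [0.7, 0.1, 1.2]
grip_width: 0.0855
```

arm_command(
  translation=[
    [14,-13,-10],
    [14,-13,-10],
    [14,-13,-10],
    [14,-13,-10],
    [14,-13,-10],
  ],
  turn=[0,0,0,0,0],
  hand=[0,0,0,0,0],
)

```text
clock: 4.23
eef_pos: [0.4869, -0.1575, 0.5002]
tool_rot: [0.984, 0.169, 0.009, 0.05]
ft_force: [1.5, 0.1, -0.0]
grip_width: 0.0853
```

Run:
```python
from h import *
np.set_printoptions(precision=4,suppress=True)
im=np.load('topi.npy');d=np.load('topd.npy')
hsv=cv2.cvtColor(im,cv2.COLOR_RGB2HSV)
# pin
roi=im[148:158,326:358].astype(int)
print((roi[...,0]-roi[...,2])[2:8]); print(roi.sum(2)[2:8])
for z in(.06,.072):
  for rc in [(152.3,346.3),(152.3,330.3),(152.3,351.7),(152,341)]: print(z,rc,atz('top',rc,z))
# rest outline
rest=((d>0)&(np.abs(np.arange(400)[:,None]*0+1)>0))
i=camera_info('top');K=np.array(i['mtx']);T=np.linalg.inv(np.array(i['world_to_cam']))
v,u=np.mgrid[0:400,0:640];P=np.stack([(u-K[0,2])/K[0,0]*d,(v-K[1,2])/K[1,1]*d,d],-1)@T[:3,:3].T+T[:3,3]
m=(P[...,2]>.18)&(P[...,2]<.21)&(P[...,0]>.5)&(P[...,0]<.65)&(np.abs(P[...,1])<.2)&(d>0)
r=cv2.minAreaRect(P[m][:,:2].astype(np.float32)*1000);print('rest',r,cv2.boxPoints(r))
g=(P[...,2]>.05)&(P[...,2]<.07)&(P[...,0]>.5)&(P[...,0]<.8)&(np.abs(P[...,1])<.15)&(hsv[...,1]<110)&(d>0)
print('disc',cv2.minEnclosingCircle(P[g][:,:2].astype(np.float32)*1000))
for rc in[(113.9,613),(211,618)]:print('lid',at('top',rc,d))
for rc in[(62,343),(65,255),(95,343)]:print('shelf',at('top',rc,d))
b=(l:=hsv[...,0]>100)&(hsv[...,0]<125)&(hsv[...,1]>150)&(v>205)&(v<230)&(u>215)&(u<240)
print('block mask px',np.argwhere(b).min(0),np.argwhere(b).max(0)); print(px('top',(.463,.333,.055)),px('top',(.463,.333,.009)))
```

```text
[[-12 -12 -13 -12 -10  -8 -10  -6 -12 -11 -12 -13 -10  -9 -17 -15 -16 -17
  -21 -27 -16 -21 -19 -17 -13 -15 -14 -13 -16 -13 -11 -14]
 [-14 -13 -15 -16  -8  -2  -8   0  -5  -3  -1  -3  -4  -1  -1  -1  -1  -3
   -1 111 118  43  -5  -8  -4  -9 -14 -14 -16 -12 -16 -14]
 [-15 -13 -15 -15  -8  -5  -1  -1  -2   0  -2  -2  -4  -1  -2  -5   2  -9
    7 107 122  63   0  -6  -7  -5 -16 -14 -12 -13 -17 -13]
 [-14 -14 -12 -17  -6  -2   0  -2  -5   0   2  -3  -4  -3   0   1  -2  -5
   -1  74  76  28   2   3  -1 -14 -15 -15 -13 -15 -15 -14]
 [-14 -14 -14 -13 -15 -15 -15 -15 -16 -13 -10 -14 -11 -11  -9 -10  -7  -9
  -12  -1  -8  -9 -10  -5  -4 -10 -13 -15 -16 -16 -14 -13]
 [-17 -18 -16 -15 -17 -15 -17 -16 -17 -16 -16 -16 -16 -16 -17 -14 -17 -15
  -18 -16 -16 -17 -16 -15 -12 -14 -12 -12 -14 -12 -13 -14]]
[[305 307 311 314 211 174 184 196 255 265 269 267 268 269 330 333 352 351
  342 331 261 314 342 337 329 324 314 312 307 309 312 314]
 [308 308 312 328 178  57  32  39  52  38  52  47  41  43  52  63  50  42
   59 268 275 187 124 115 101 226 314 313 312 306 312 307]
 [315 321 314 335 173  51  44  45  
[... 725 characters left out ...]
(152.3, 330.3) [0.645  0.0381 0.072 ]
0.072 (152.3, 351.7) [ 0.6449 -0.0219  0.072 ]
0.072 (152, 341) [0.6458 0.0081 0.072 ]
rest ((573.5607299804688, 12.96038818359375), (329.64813232421875, 52.066619873046875), 87.19241333007812) [[ 539.4852 -150.3907]
 [ 591.4894 -152.941 ]
 [ 607.6362  176.3114]
 [ 555.6321  178.8618]]
disc ((649.2620849609375, 9.50936508178711), 125.41791534423828)
lid [ 0.7177 -0.6972  0.1772]
lid [0.2801 0.0599 1.337 ]
shelf [0.8927 0.0026 0.1181]
shelf [0.8786 0.2469 0.129 ]
shelf [ 0.8271 -0.0001  0.0428]
block mask px [212 221] [224 231]
(np.float64(217.39784755504982), np.float64(224.31966017238844)) (np.float64(219.65603898210165), np.float64(227.64606912909625))
```

arm_command(
  translation=[
    [18,-20,-5],
    [18,-20,-5],
    [18,-20,-5],
    [18,-20,-5],
    [18,-20,-5],
  ],
  turn=[0.39,0.39,0.39,0.39,0.39],
  hand=[0,0,0,0,0],
)

```text
clock: 4.65
eef_pos: [0.5575, -0.0213, 0.52]
tool_rot: [0.999, -0.0, 0.02, 0.036]
ft_force: [1.4, -0.6, 0.7]
grip_width: 0.0854
```

arm_command(
  translation=[
    [10,-10,-5],
    [10,-10,-5],
    [10,-10,-5],
    [10,-10,-5],
    [10,-10,-5],
  ],
  turn=[0,0,0,0,0],
  hand=[0,0,0,0,0],
)

```text
clock: 5.07
eef_pos: [0.622, 0.0088, 0.4975]
tool_rot: [0.999, 0.019, 0.038, 0.027]
ft_force: [0.1, 0.1, -0.0]
grip_width: 0.0854
```

arm_command(
  translation=[
    [30,-15,0],
    [30,-15,0],
    [30,-15,0],
    [30,-15,0],
    [30,-15,0],
  ],
  turn=[0,0,0,0,0],
  hand=[0,0,0,0,0],
)

```text
clock: 5.48
eef_pos: [0.6266, 0.0291, 0.4851]
tool_rot: [0.999, 0.033, 0.029, 0.022]
ft_force: [-0.2, 0.7, -0.3]
grip_width: 0.0858
```

arm_command(
  translation=[
    [30,0,-10],
    [30,0,-10],
    [30,0,-10],
    [30,0,-10],
    [30,0,-10],
  ],
  turn=[0,0,0,0,0],
  hand=[0,0,0,0,0],
)

```text
clock: 5.9
eef_pos: [0.6267, 0.0301, 0.4843]
tool_rot: [0.999, 0.034, 0.028, 0.022]
ft_force: [0.5, -0.5, 0.6]
grip_width: 0.0854
```

Run:
```python
from h import *
o=get_obs();print(o['joint_pos'].round(3),o['eef_pos'],o['tool_rot'])
```

```text
[ 0.069  0.641  1.275  2.149 -0.045  3.141] [0.62671378 0.03006603 0.48426357] [0.99877343 0.03425726 0.02842986 0.02167544]
```

arm_command(
  translation=[
    [20,0,4],
    [20,0,4],
    [20,0,4],
    [20,0,4],
    [20,0,4],
  ],
  turn=[0,0,0,0,0],
  hand=[0,0,0,0,0],
)

```text
clock: 6.32
eef_pos: [0.6339, 0.031, 0.4646]
tool_rot: [0.999, 0.035, 0.013, 0.022]
ft_force: [0.8, -0.2, 0.1]
grip_width: 0.0855
```

Run:
```python
from h import *
o=get_obs();print(o['joint_pos'].round(3),o['eef_pos'],o['tool_rot'])
```

```text
[ 0.07   0.672  1.275  2.149 -0.046  3.141] [0.63392261 0.03103606 0.46463317] [0.99905401 0.0350301  0.01287511 0.02232069]
```

arm_command(
  translation=[
    [-4,0,-10],
    [-4,0,-10],
    [-4,0,-10],
    [-4,0,-10],
    [-4,0,-10],
  ],
  turn=[-0.6,-0.6,-0.6,-0.6,-0.6],
  hand=[0,0,0,0,0],
)

```text
clock: 6.73
eef_pos: [0.6066, 0.0313, 0.5305]
tool_rot: [0.944, 0.322, 0.057, 0.038]
ft_force: [-0.6, 0.5, 0.1]
grip_width: 0.0859
```

```bash
cat > s.py <<'E'
from h import *
o=get_obs();M=R.from_quat(o['tool_rot']).as_matrix();z=M[:,2]
print(o['clock'].__round__(2),'q',o['joint_pos'].round(3),'p',o['eef_pos'].round(4),'z',z.round(3),'y',M[:,1].round(3),'F',o['ft_force'].round(1),'w',round(o['grip_width'],4))
import sys
if len(sys.argv)>3:
    g=np.array([float(a) for a in sys.argv[1:4]]);print('cm tool:',(M.T@(g-o['eef_pos'])*100).round(2))
E
python3 s.py
```

```text
6.73 q [ 0.072  0.566  1.275  2.15  -0.044  2.553] p [0.6066 0.0313 0.5305] z [ 0.132 -0.034 -0.991] y [ 0.604 -0.789  0.108] F [-0.6  0.5  0.1] w 0.0859
```

arm_command(
  translation=[
    [-3,-3,-10],
    [-3,-3,-10],
    [-3,-3,-10],
    [-3,-3,-10],
    [-3,-3,-10],
  ],
  turn=[-0.6,-0.6,-0.6,-0.6,-0.6],
  hand=[0,0,0,0,0],
)

```text
clock: 7.15
eef_pos: [0.575, 0.0398, 0.5881]
tool_rot: [0.808, 0.577, 0.087, 0.076]
ft_force: [-0.6, -1.3, 1.1]
grip_width: 0.085
```

arm_command(
  translation=[
    [-1,-4,-12],
    [-1,-4,-12],
    [-1,-4,-12],
    [-1,-4,-12],
    [-1,-4,-12],
  ],
  turn=[-0.6,-0.6,-0.6,-0.6,-0.6],
  hand=[0,0,0,0,0],
)

```text
clock: 7.57
eef_pos: [0.5376, 0.0451, 0.6431]
tool_rot: [0.604, 0.78, 0.096, 0.132]
ft_force: [-0.5, -0.4, 0.2]
grip_width: 0.085
```

```bash
python3 s.py
```

```text
7.57 q [ 0.108  0.371  1.275  2.15  -0.045  1.418] p [0.5376 0.0451 0.6431] z [ 0.323 -0.01  -0.947] y [0.917 0.252 0.31 ] F [-0.5 -0.4  0.2] w 0.085
```

arm_command(
  translation=[
    [-1,-1,-13],
    [-1,-1,-13],
    [-1,-1,-13],
    [-1,-1,-13],
    [-1,-1,-13],
  ],
  turn=[-0.6,-0.6,-0.6,-0.6,-0.6],
  hand=[0,0,0,0,0],
)

```text
clock: 7.98
eef_pos: [0.5017, 0.0325, 0.6879]
tool_rot: [0.35, 0.914, 0.072, 0.192]
ft_force: [-0.2, 0.1, 0.7]
grip_width: 0.0852
```

```bash
python3 s.py
```

```text
7.98 q [ 0.086  0.285  1.275  2.15  -0.037  0.809] p [0.5017 0.0325 0.6879] z [ 0.402 -0.003 -0.916] y [0.611 0.745 0.266] F [-0.2  0.1  0.7] w 0.0852
```

arm_command(
  translation=[
    [-2.5,-4,-9],
    [-2.5,-4,-9],
    [-2.5,-4,-9],
    [-2.5,-4,-9],
    [-2.5,-4,-9],
  ],
  turn=[-0.6,-0.6,-0.6,-0.6,-0.6],
  hand=[0,0,0,0,0],
)

```text
clock: 8.4
eef_pos: [0.4664, -0.0137, 0.7253]
tool_rot: [0.069, 0.968, 0.014, 0.242]
ft_force: [-0.5, 0.3, -0.6]
grip_width: 0.0852
```

```bash
python3 s.py
```

```text
8.4 q [-0.036  0.207  1.275  2.15   0.011  0.11 ] p [ 0.4664 -0.0137  0.7253] z [ 0.47  -0.006 -0.883] y [0.128 0.99  0.061] F [-0.5  0.3 -0.6] w 0.0852
```

arm_command(
  translation=[
    [2,0,-9],
    [2,0,-9],
    [2,0,-9],
    [2,0,-9],
    [2,0,-9],
  ],
  turn=[-0.06,-0.06,-0.06,-0.06,-0.06],
  hand=[0,0,0,0,0],
)

```text
clock: 8.82
eef_pos: [0.4339, -0.0094, 0.7551]
tool_rot: [0.042, 0.961, 0.009, 0.274]
ft_force: [-0.1, -0.1, -0.9]
grip_width: 0.0854
```

arm_command(
  translation=[
    [2,0,-9],
    [2,0,-9],
    [2,0,-9],
    [2,0,-9],
    [2,0,-9],
  ],
  turn=[-0.05,-0.05,-0.05,-0.05,-0.05],
  hand=[0,0,0,0,0],
)

```text
clock: 9.23
eef_pos: [0.3973, -0.0073, 0.7841]
tool_rot: [0.018, 0.951, 0.002, 0.308]
ft_force: [-1.2, -0.4, -0.1]
grip_width: 0.0854
```

```bash
python3 -c "
import workcell;print([n for n in dir(workcell) if n[0]!='_'], getattr(workcell,'tip_reach',None))"; python3 s.py 0.44 0.33 0.2
```

```text
['Unreachable', 'camera', 'camera_info', 'get_obs', 'job_done', 'search_frame', 'spot_point', 'tip_reach'] 0.014
9.23 q [-0.022  0.072  1.275  2.149  0.005  0.018] p [ 0.3973 -0.0073  0.7841] z [ 0.586 -0.008 -0.811] y [0.034 0.999 0.015] F [-1.2 -0.4 -0.1] w 0.0854
cm tool: [31.94 32.99 49.59]
```

arm_command(
  translation=[
    [9,8.2,11.7],
    [9,8.2,11.7],
    [9,8.2,11.7],
    [9,8.2,11.7],
    [9,8.2,11.7],
  ],
  turn=[0,0,0,0,0],
  hand=[0,0,0,0,0],
)

```text
clock: 9.65
eef_pos: [0.3963, 0.0744, 0.6405]
tool_rot: [0.019, 0.951, 0.002, 0.307]
ft_force: [0.8, 0.5, 0.7]
grip_width: 0.0854
```

arm_command(
  translation=[
    [9,8.2,11.7],
    [9,8.2,11.7],
    [9,8.2,11.7],
    [9,8.2,11.7],
    [9,8.2,11.7],
  ],
  turn=[0,0,0,0,0],
  hand=[0,0,0,0,0],
)

```text
clock: 10.07
eef_pos: [0.3903, 0.1589, 0.4816]
tool_rot: [0.014, 0.955, -0.004, 0.297]
ft_force: [-0.1, -0.0, -3.4]
grip_width: 0.0853
```

arm_command(
  translation=[
    [9,8.2,11.7],
    [9,8.2,11.7],
    [9,8.2,11.7],
    [9,8.2,11.7],
    [9,8.2,11.7],
  ],
  turn=[0,0,0,0,0],
  hand=[0,0,0,0,0],
)

```text
clock: 10.48
eef_pos: [0.3901, 0.2427, 0.3423]
tool_rot: [0.015, 0.953, -0.002, 0.302]
ft_force: [-0.2, -0.7, -1.0]
grip_width: 0.0852
```

```bash
python3 s.py 0.39 0.332 0.14
```

```text
10.48 q [ 0.834 -0.2   -0.356  0.981 -0.45   0.766] p [0.3901 0.2427 0.3423] z [ 0.576 -0.013 -0.817] y [0.03  1.    0.006] F [-0.2 -0.7 -1. ] w 0.0852
cm tool: [11.92  8.8  16.42]
```

arm_command(
  translation=[
    [11.2,8.5,15.2],
    [11.2,8.5,15.2],
    [11.2,8.5,15.2],
    [11.2,8.5,15.2],
    [11.2,8.5,15.2],
  ],
  turn=[0,0,0,0,0],
  hand=[0,0,0,0,0],
)

```text
clock: 10.9
eef_pos: [0.3948, 0.3323, 0.1634]
tool_rot: [0.019, 0.951, 0.003, 0.308]
ft_force: [0.5, 0.7, 0.2]
grip_width: 0.0854
```

```bash
python3 - <<'E'
from h import *
i1,d=camera('top');i2,d2=camera('side')
r2=spot_point('side','bat_grip');print([(np.round(r['location'],1),round(r['conf'],2),at('side',r['location'],d2)) for r in r2])
a=cv2.resize(i1[160:280,170:290],None,fx=3.3,fy=3.3);b=cv2.resize(i2[210:330,200:320],None,fx=3.3,fy=3.3)
save('g1.png',np.hstack([a,b]))
E
python3 s.py .46 .332 .033
```

```text
[(array([293.5, 332.9]), 0.75, array([0.2970984 , 0.27478749, 0.06792578])), (array([285.9, 278.3]), 0.66, array([0.37104813, 0.40795823, 0.19720735])), (array([318.1, 234.5]), 0.65, array([0.47932884, 0.49370881, 0.03823868]))]
11.05 q [ 0.978  0.116 -0.567  0.519 -0.511  0.916] p [0.3931 0.3299 0.1599] z [ 0.581 -0.012 -0.814] y [0.033 0.999 0.008] F [0.5 0.3 0.4] w 0.0853
cm tool: [ 1.95  0.32 14.21]
```

View pics/g1.png

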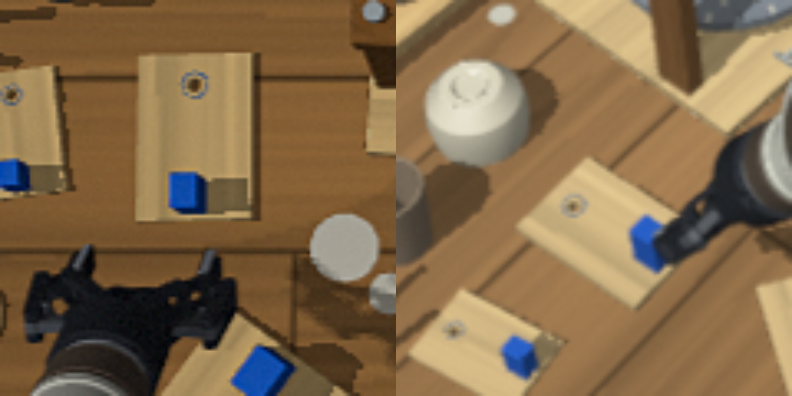

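arm_command(
  translation=[
    [1.9,0.3,5],
    [1.9,0.3,9],
    [1.9,0.3,11.5],
    [1.9,0.3,13],
    [1.9,0.3,14],
  ],
  turn=[0,0,0,0,0],
  hand=[0,0,0,0,0],
)

```text
clock: 11.47
eef_pos: [0.4625, 0.333, 0.0393]
tool_rot: [0.02, 0.951, 0.002, 0.308]
ft_force: [0.4, 0.8, -0.3]
grip_width: 0.0858
```

```bash
python3 s.py .46 .332 .033
```

```text
11.47 q [ 0.853  0.398 -0.625  0.109 -0.463  0.789] p [0.4625 0.333  0.0393] z [ 0.586 -0.007 -0.81 ] y [0.036 0.999 0.017] F [ 0.4  0.8 -0.3] w 0.0858
cm tool: [ 0.57 -0.12  0.36]
```

Close the fingers on the block.

arm_command(
  translation=[
    [0.4,0,0.2],
    [0.4,0,0.2],
    [0.4,0,0.2],
    [0.4,0,0.2],
    [0.4,0,0.2],
  ],
  turn=[-0.02,-0.02,-0.02,-0.02,-0.02],
  hand=[0.4,1,1,1,1],
)

```text
clock: 11.88
eef_pos: [0.4573, 0.3335, 0.0353]
tool_rot: [0.008, 0.951, -0.0, 0.308]
ft_force: [-0.6, -0.5, 2.0]
grip_width: 0.025
```

arm_command(
  translation=[
    [0,0,0],
    [0,0,0],
    [0,0,0],
    [0,0,0],
    [0,0,0],
  ],
  turn=[0,0,0,0,0],
  hand=[1,1,1,1,1],
)

```text
clock: 12.3
eef_pos: [0.4573, 0.3336, 0.0354]
tool_rot: [0.008, 0.951, -0.001, 0.308]
ft_force: [-2.8, 0.2, 6.3]
grip_width: 0.0232
```

```bash
python3 s.py .46 .332 .033;  python3 - <<'E'
from h import *
i2,d2=camera('side');save('g2.png',i2,4,(230,330,200,320))
E
```

```text
12.3 q [ 0.862  0.402 -0.635  0.099 -0.465  0.774] p [0.4573 0.3336 0.0354] z [ 0.586 -0.006 -0.81 ] y [0.016 1.    0.004] F [-2.8  0.2  6.3] w 0.0232
cm tool: [-0.08 -0.15  0.35]
```

View pics/g2.png

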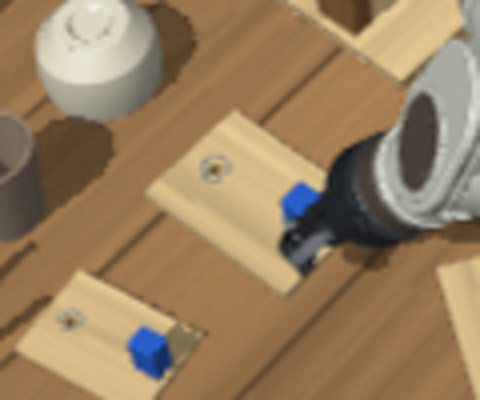

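arm_command(
  translation=[
    [-0.6,0,-1],
    [-1.2,0,-5],
    [-1.9,0,-9],
    [-1.9,0,-13],
    [-1.9,0,-14],
  ],
  turn=[0,0,0,0,0],
  hand=[1,1,1,1,1],
)

```text
clock: 12.77
eef_pos: [0.3898, 0.3354, 0.1637]
tool_rot: [0.008, 0.951, 0.002, 0.308]
ft_force: [0.4, 1.3, -1.8]
grip_width: 0.023
```

arm_command(
  translation=[
    [0,-3,0],
    [0,-7,0],
    [0,-11,0],
    [0,-15,0],
    [0,-17,0],
  ],
  turn=[0,0,0,0,0],
  hand=[1,1,1,1,1],
)

```text
clock: 13.18
eef_pos: [0.385, 0.1595, 0.1564]
tool_rot: [0.008, 0.952, -0.003, 0.306]
ft_force: [-0.5, -0.0, -1.9]
grip_width: 0.0232
```

arm_command(
  translation=[
    [1,-4,1.4],
    [1,-8,1.4],
    [1,-12,1.4],
    [1,-15,1.4],
    [1,-17,1.4],
  ],
  turn=[0,0,0.03,0.03,0.03],
  hand=[1,1,1,1,1],
)

```text
clock: 13.6
eef_pos: [0.3834, -0.0087, 0.14]
tool_rot: [0.024, 0.951, 0.003, 0.307]
ft_force: [0.4, -0.8, -2.3]
grip_width: 0.023
```

```bash
python3 s.py .42 -.006 .115;  python3 - <<'E'
from h import *
np.set_printoptions(precision=4,suppress=True)
i1,d=camera('top')
for r in spot_point('top','bat_hole')[:4]: print(np.round(r['location'],1),round(r['conf'],2),at('top',r['location'],d))
i2,d2=camera('side')
for r in spot_point('side','bat_hole')[:4]: print(np.round(r['location'],1),round(r['conf'],2),at('side',r['location'],d2))
a=cv2.resize(i1[130:250,270:410],None,fx=3,fy=3);b=cv2.resize(i2[150:270,260:380],None,fx=3,fy=3)
save('g3.png',np.hstack([a,b]))
E
```

```text
13.6 q [-0.028 -0.29  -1.023  0.214  0.006  0.024] p [ 0.3834 -0.0087  0.14  ] z [ 0.584 -0.01  -0.812] y [0.044 0.999 0.019] F [ 0.4 -0.8 -2.3] w 0.023
cm tool: [-1.5   0.38  4.17]
[316. 225.] 0.94 [0.1926 0.3312 0.0099]
[189.4 176.1] 0.83 [0.5526 0.4871 0.0052]
[203.9 348.3] 0.57 [ 0.5066 -0.0138  0.0224]
[309.8 217. ] 0.83 [0.559  0.495  0.0033]
[197.3 338.1] 0.74 [ 0.4889 -0.0014  0.1154]
[339.9 342.9] 0.62 [0.2079 0.3452 0.0034]
```

View pics/g3.png

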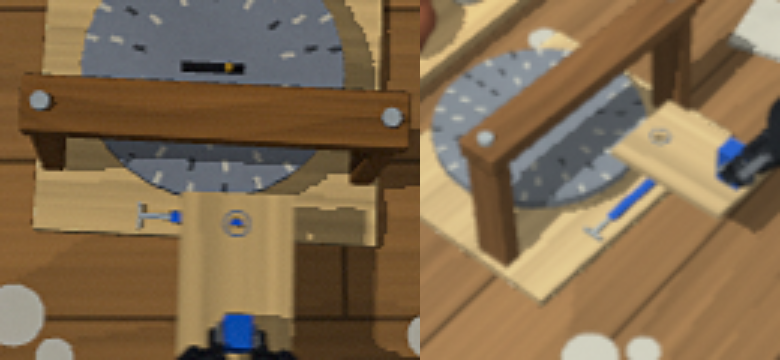

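Run:
```python
from h import *
np.set_printoptions(precision=4,suppress=True)
im,d=camera('top')
i=camera_info('top');K=np.array(i['mtx']);T=np.linalg.inv(np.array(i['world_to_cam']))
v,u=np.mgrid[0:400,0:640];P=np.stack([(u-K[0,2])/K[0,0]*d,(v-K[1,2])/K[1,1]*d,d],-1)@T[:3,:3].T+T[:3,3]
m=(u>330)&(u<367)&(v>196)&(v<232)&(np.abs(P[...,2]-.114)<.02)
A=np.c_[P[m][:,:2]-[.48,-.008],np.ones(m.sum())];print('plane',np.linalg.lstsq(A,P[m][:,2],rcond=None)[0],m.sum())
m2=(np.abs(P[...,2]-.114)<.015)&(P[...,0]<.54)&(P[...,0]>.40)&(np.abs(P[...,1])<.1)&(d>0)
r=cv2.minAreaRect(P[m2][:,:2].astype(np.float32)*1000);print(r)
hs=im[198:211,341:357].astype(int);print((hs[...,2]-hs[...,0]))
for rc in[(204.3,348.5)]:print('hole',atz('top',rc,.1136))
print('pin',atz('top',(152,345.9),.072),atz('top',(152,345.9),.066))
```

```text
plane [-0.0058  0.0198  0.1131] 1245
((459.7403259277344, -8.387924194335938), (100.36949920654297, 120.11678314208984), 88.21197509765625)
[[-69 -66 -72 -73 -76 -76 -81 -82 -83 -83 -78 -78 -74 -77 -75 -75]
 [-69 -71 -72 -71 -77 -85 -87 -55 -27 -77 -87 -83 -78 -77 -76 -76]
 [-69 -70 -71 -76 -88   2  36  42 -15  60  51 -63 -83 -79 -77 -74]
 [-71 -70 -72 -79 -15  16 -75 -92 -97 -98 -41  23 -61 -81 -77 -76]
 [-69 -69 -74 -85  25 -70 -89  23  17 -74 -96   4 -27 -75 -79 -76]
 [-68 -68 -75 -40 -17 -68  81 180 185  99 -66 -86   9 -64 -80 -76]
 [-69 -68 -76 -33  -2 -59 115 185 191 199 -15 -91  20 -58 -79 -72]
 [-69 -68 -73 -83   5 -78 -57 -56 -38 -22 -84 -44 -18 -68 -80 -75]
 [-70 -68 -73 -81  10 -18 -76 -80 -91 -89 -95  13 -57 -81 -81 -76]
 [-69 -69 -72 -75 -79  10  25 -47 -88 -14  27 -35 -74 -77 -78 -72]
 [-68 -68 -70 -74 -80 -83 -36 -19  29  17 -63 -81 -78 -77 -77 -73]
 [-68 -69 -71 -73 -75 -81 -84 -82 -82 -81 -80 -77 -78 -77 -77 -74]
 [-70 -70 -72 -73 -73 -77 -77 -79 -80 -78 -75 -76 -73 -76 -76 -73]]
hole [ 0.4898 -0.0092  0.1136]
pin [ 0.6458 -0.0056  0.072 ] [ 0.6476 -0.006   0.066 ]
```

arm_command(
  translation=[
    [-2.2,0.2,2.4],
    [-4.6,0.4,4.8],
    [-7,0.6,7.2],
    [-8.6,0.75,8.8],
    [-9.2,0.8,9.4],
  ],
  turn=[0,0,0,0,0],
  hand=[1,1,1,1,1],
)

```text
clock: 14.27
eef_pos: [0.5186, -0.0005, 0.118]
tool_rot: [0.02, 0.951, 0.004, 0.308]
ft_force: [-0.4, -0.1, -0.6]
grip_width: 0.0231
```

```bash
python3 s.py .5415 -.0055 .112
```

```text
14.27 q [ 0.002  0.072 -0.813  0.061 -0.006  0.043] p [ 5.186e-01 -5.000e-04  1.180e-01] z [ 0.585 -0.005 -0.811] y [0.036 0.999 0.02 ] F [-0.4 -0.1 -0.6] w 0.0231
cm tool: [-1.52 -0.43  1.83]
```

arm_command(
  translation=[
    [-0.5,-0.2,0.6],
    [-1,-0.35,1.2],
    [-1.5,-0.43,1.8],
    [-1.5,-0.43,1.8],
    [-1.5,-0.43,1.8],
  ],
  turn=[0,0,0,0,0],
  hand=[1,1,1,1,1],
)

```text
clock: 14.68
eef_pos: [0.5369, -0.0085, 0.1117]
tool_rot: [0.023, 0.952, 0.003, 0.306]
ft_force: [0.5, 1.0, -1.3]
grip_width: 0.0228
```

```bash
python3 s.py .5415 -.0055 .095
python3 - <<'E'
from h import *
np.set_printoptions(precision=4,suppress=True)
im,d=camera('top')
for r in spot_point('top','bat_hole')[:5]: print(np.round(r['location'],1),round(r['conf'],2))
h=im[145:160,336:358].astype(int);print(h[...,2]-h[...,0])
print('expected hole px',px('top',(.648,-.006,.085)))
save('g4.png',np.hstack([cv2.resize(im[130:210,300:390],None,fx=4.4,fy=4.4),cv2.resize(camera('side')[0][150:230,240:330],None,fx=4.4,fy=4.4)]))
E
```

```text
14.68 q [-0.017  0.12  -0.779  0.049  0.002  0.031] p [ 0.5369 -0.0085  0.1117] z [ 0.583 -0.008 -0.812] y [0.041 0.999 0.02 ] F [ 0.5  1.  -1.3] w 0.0228
cm tool: [0.62 0.28 1.62]
[150.2 344.9] 0.93
[188.7 175. ] 0.75
[315.3 224.5] 0.74
[[-67 -66 -68 -69 -66 -68 -70 -70 -76 -71 -76 -77 -79 -75 -74 -73 -77 -76
  -74 -74 -72 -76]
 [-69 -64 -68 -70 -66 -67 -69 -71 -75 -76 -80 -80 -82 -79 -77 -76 -74 -76
  -74 -74 -75 -76]
 [-71 -67 -71 -69 -70 -69 -70 -72 -75 -80 -89 -39 -23 -73 -84 -79 -77 -80
  -76 -73 -73 -77]
 [-69 -67 -69 -66 -69 -71 -69 -73 -82 -37  20  39 -13 -24  53 -56 -81 -81
  -75 -72 -75 -76]
 [-67 -66 -70 -66 -70 -68 -69 -79 -38  24 -64 -83 -76 -86 -89   4 -63 -87
  -77 -72 -76 -75]
 [-68 -64 -68 -65 -70 -71 -67 -80   9 -63 -68 -34 -17 -45 -85   4  41 -63
  -79 -74 -75 -77]
 [-67 -66 -71 -68 -68 -68 -69 -79   9 -55 -66 -31   7   3 -65 -85   8 -64
  -80 -74 -73 -75]
 [-69 -66 -66 -66 -66 -68 -72 -80  23 -58 -70 -34   5   0 -51 -87   9 -62
  -81 -76 -72 -74]
 [-66 -66 -67 -67 -67 -68 -73 -78  14 -64 -78 -35   0 -21 -80 -40 -17 -70
  -78 -74 -72 -76]
 [-71 -67 -67 -66 -69 -69 -70 -75 -83   6 -11 -74 -92 -94 -45  28 -59 -82
  -76 -75 -75 -75]
 [-76 -73 -68 -67 -69 -66 -71 -73 -77 -84   9  36  35  37  42 -58 -82 -79
  -75 -75 -70 -75]
 [-76 -72 -69 -67 -68 -71 -72 -74 -76 -79 -83 -87 -88 -85 -82 -81 -78 -77
  -76 -76 -75 -76]
 [-61 -55 -53 -55 -50 -44 -46 -60 -68 -65 -63 -57 -56 -73 -78 -75 -75 -79
  -77 -77 -76 -77]
 [-69 -72 -76 -73 -73 -68 -66 -66 -65 -66 -64 -60 -61 -58 -54 -69 -64 -64
  -56 -56 -59 -55]
 [-76 -79 -74 -76 -80 -82 -77 -78 -76 -78 -81 -75 -79 -75 -78 -77 -80 -75
  -78 -76 -77 -77]]
expected hole px (np.float64(149.93503913144616), np.float64(346.2511665585501))
```

View pics/g4.png

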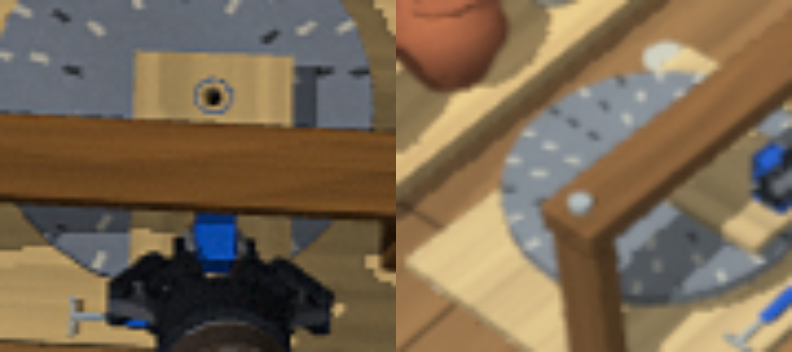

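```bash
python3 s.py .5408 -.0035 .111
```

```text
14.83 q [-0.017  0.119 -0.78   0.049  0.002  0.031] p [ 0.5366 -0.0086  0.1119] z [ 0.584 -0.008 -0.812] y [0.041 0.999 0.02 ] F [-1.1 -0.6 -1.4] w 0.0231
cm tool: [-0.26  0.52  0.31]
```

arm_command(
  translation=[
    [-0.2,0.4,0.2],
    [-0.3,0.5,0.3],
    [-0.3,0.5,0.3],
    [-0.3,0.5,0.3],
  ],
  turn=[0,0,0,0],
  hand=[1,1,1,1],
)

```text
clock: 15.17
eef_pos: [0.5419, -0.0035, 0.1114]
tool_rot: [0.023, 0.951, 0.003, 0.307]
ft_force: [-0.3, -1.1, -1.5]
grip_width: 0.0232
```

```bash
cat > ring.py <<'E'
from h import *
im,d=camera('top')
h=im[143:162,334:360].astype(int);D=h[...,2]-h[...,0]
m=np.argwhere(D>-45);m=m[(m[:,0]<13)];print('ring box',m.min(0)+[143,334],m.max(0)+[143,334],'mean',m.mean(0)+[143,334])
print(D[2:14,7:20]);print(h.sum(2)[4:14,7:20])
E
python3 ring.py; python3 s.py .5408 -.0035 .095
```

```text
ring box [146 342] [154 350] mean [149.61111111 346.02777778]
[[-74 -75 -77 -80 -85 -85 -87 -85 -83 -76 -77 -77 -77]
 [-72 -77 -83   8  -9  24  39  41 -60 -78 -78 -73 -76]
 [-74 -83 -10 -29 -82 -88 -87 -36 -23 -70 -80 -77 -77]
 [-76 -34 -19 -61 -60 -49 -63 -84 -58  25 -61 -79 -72]
 [-80  10 -64 -60   2  24   8 -60 -85 -37 -74 -78 -74]
 [-78   9 -66 -37  18  15  26 -10 -80   6 -63 -78 -74]
 [-78  13 -63 -62 -50 -80 -30 -51 -84  45 -56 -79 -75]
 [-76 -80   8 -62 -82 -86 -81 -88   5 -58 -84 -76 -75]
 [-73 -78 -80   9  -7 -23  26  -8 -17 -68 -80 -76 -74]
 [-72 -77 -79 -79 -82 -34 -66 -83 -78 -77 -79 -74 -76]
 [-71 -75 -75 -78 -80 -76 -81 -79 -78 -76 -80 -75 -75]
 [-70 -76 -74 -79 -78 -80 -79 -76 -75 -76 -78 -77 -76]]
[[381 399 287 307 416 429 428 377 355 394 409 411 395]
 [385 362 357 358 265 204 290 417 339 286 402 406 398]
 [389 316 404 321 203 173 134 314 405 365 403 415 402]
 [389 318 408 267 175 154 170 228 395 327 398 416 395]
 [389 311 398 297 137 149  87 254 406 288 393 406 398]
 [383 394 320 406 402 346 385 425 328 382 414 407 404]
 [377 393 405 323 348 369 310 341 344 393 413 415 407]
 [377 393 399 413 417 364 414 409 403 402 409 411 402]
 [382 397 405 403 414 419 412 404 410 396 408 411 403]
 [410 408 414 417 425 428 435 423 414 408 418 413 407]]
15.22 q [-0.004  0.129 -0.769  0.049 -0.006  0.042] p [ 0.5418 -0.0036  0.1113] z [ 0.584 -0.008 -0.812] y [0.041 0.999 0.02 ] F [-0.2  0.5 -1.4] w 0.0232
cm tool: [ 1.03 -0.03  1.27]
```

arm_command(
  translation=[
    [0.18,0,0.24],
    [0.35,0,0.49],
    [0.5,0,0.69],
    [0.58,0,0.81],
    [0.58,0,0.81],
  ],
  turn=[0,0,0,0,0],
  hand=[1,1,1,1,1],
)

```text
clock: 15.63
eef_pos: [0.5413, -0.0035, 0.1004]
tool_rot: [0.023, 0.952, 0.003, 0.306]
ft_force: [-0.9, -0.5, -1.8]
grip_width: 0.023
```

```bash
python3 s.py .5418 -.0035 .095; python3 ring.py
```

```text
15.63 q [-0.003  0.152 -0.783  0.014 -0.006  0.043] p [ 0.5413 -0.0035  0.1004] z [ 0.583 -0.008 -0.813] y [0.041 0.999 0.02 ] F [-0.9 -0.5 -1.8] w 0.023
cm tool: [ 0.27 -0.01  0.47]
ring box [147 342] [155 350] mean [150.97058824 345.79411765]
[[ -71  -72  -74  -76  -79  -79  -76  -76  -75  -75  -77  -74  -74]
 [ -71  -74  -76  -81  -84  -87  -83  -80  -77  -76  -79  -74  -75]
 [ -72  -80  -81  -89    8   41  -10  -75  -83  -78  -78  -75  -76]
 [ -73  -84    8   38  -65  -90  -41   64    0  -71  -81  -74  -73]
 [ -78  -36  -22  -66  -66  -57  -72  -86    8  -61  -83  -76  -74]
 [ -81    8  -62  -62  -12    8  -19  -79  -86    9  -61  -79  -75]
 [ -82    9  -66  -34 -106 -118  -41  -57  -86   11  -62  -79  -73]
 [ -79    8  -69  -47 -104 -118  -52  -46  -31  -20  -70  -79  -73]
 [ -79    8   38  -56  -62  -52  -47  -84    6  -60  -81  -75  -73]
 [ -75  -83    7   40  -67  -92  -90    2   -2  -69  -80  -75  -74]
 [ -74  -79  -83  -34  -24   22   41  -60  -82  -79  -77  -76  -73]
 [ -73  -76  -78  -81  -85  -84  -82  -82  -79  -76  -78  -74  -74]]
[[383 393 406 420 326 292 344 405 406 407 408 401 395]
 [381 398 327 292 411 435 384 272 327 395 416 412 399]
 [390 364 348 388 324 270 357 422 324 397 415 408 395]
 [391 312 407 296 176 127 182 406 429 321 401 414 397]
 [387 316 410 192 252 276 123 300 402 328 393 408 392]
 [391 320 412 198 242 284  89 251 349 348 404 413 400]
 [388 314 304 375 279 201 202 396 328 393 413 404 399]
 [382 398 330 296 415 434 439 343 335 400 412 405 397]
 [389 397 410 365 362 311 292 388 403 400 407 406 399]
 [407 419 418 424 429 436 435 425 421 414 410 412 407]]
```

The brass pin now shows inside the hole, at row 151, col 345.5. Next: lower the last 4 mm or so.

arm_command(
  translation=[
    [0.1,0,0.14],
    [0.2,0,0.28],
    [0.25,0,0.35],
    [0.25,0,0.35],
    [0.25,0,0.35],
  ],
  turn=[0,0,0,0,0],
  hand=[1,1,1,1,1],
)

```text
clock: 16.1
eef_pos: [0.5418, -0.0034, 0.0969]
tool_rot: [0.023, 0.952, 0.003, 0.307]
ft_force: [-0.2, 0.1, -1.5]
grip_width: 0.0228
```

```bash
python3 s.py .5418 -.0035 .095
```

```text
16.1 q [-0.003  0.161 -0.788 -0.001 -0.006  0.043] p [ 0.5418 -0.0034  0.0969] z [ 0.584 -0.008 -0.812] y [0.041 0.999 0.02 ] F [-0.2  0.1 -1.5] w 0.0228
cm tool: [ 0.11 -0.02  0.16]
```

arm_command(
  translation=[
    [0,0,0],
    [0,0,0],
    [0,0,0],
    [0,0,0],
    [0,0,0],
  ],
  turn=[0,0,0,0,0],
  hand=[0.5,0.4,0.4,0.4,0.4],
)

```text
clock: 16.52
eef_pos: [0.5421, -0.0034, 0.0973]
tool_rot: [0.023, 0.951, 0.003, 0.307]
ft_force: [-1.1, -0.8, 1.5]
grip_width: 0.0511
```

arm_command(
  translation=[
    [0,0,-1],
    [0,0,-3],
    [0,0,-6],
    [0,0,-10],
    [0,0,-14],
  ],
  turn=[0,0,0,0,0],
  hand=[0.4,0.4,0.4,0.4,0.4],
)

```text
clock: 16.93
eef_pos: [0.4585, -0.0022, 0.2107]
tool_rot: [0.023, 0.952, 0.003, 0.306]
ft_force: [0.6, -0.2, 1.0]
grip_width: 0.0514
```

```bash
python3 s.py
python3 - <<'E'
from h import *
np.set_printoptions(precision=4,suppress=True)
im,d=camera('top');i2,d2=camera('side')
i=camera_info('top');K=np.array(i['mtx']);T=np.linalg.inv(np.array(i['world_to_cam']))
v,u=np.mgrid[0:400,0:640];P=np.stack([(u-K[0,2])/K[0,0]*d,(v-K[1,2])/K[1,1]*d,d],-1)@T[:3,:3].T+T[:3,3]
m=(u>333)&(u<360)&(v>143)&(v<156)&(P[...,2]>.05)&(P[...,2]<.09)
A=np.c_[P[m][:,:2]-[.65,-.006],np.ones(m.sum())];print('bat plane',np.linalg.lstsq(A,P[m][:,2],rcond=None)[0])
w=(P[...,0]>.70)&(P[...,0]<.75)&(np.abs(P[...,1]-.01)<.06)&(d>0);print('wheel z',np.median(P[w][:,2]))
for n in('spare','bowl','cup','jar','bat_hole'):
    print(n,[np.round(r['location'],1) for r in spot_point('top',n)[:3]])
save('g5.png',np.hstack([cv2.resize(im[120:220,295:395],None,fx=3.9,fy=3.9),cv2.resize(i2[140:240,250:350],None,fx=3.9,fy=3.9)]))
E
```

```text
16.93 q [-0.    -0.224 -0.76   0.414 -0.008  0.045] p [ 0.4585 -0.0022  0.2107] z [ 0.582 -0.008 -0.813] y [0.041 0.999 0.02 ] F [ 0.6 -0.2  1. ] w 0.0514
bat plane [-0.0046  0.0011  0.0686]
wheel z 0.06022640868403173
spare [array([198.8, 464. ])]
bowl [array([142.3, 233. ])]
cup [array([153.8, 187.8]), array([147.1, 340.8]), array([156.3, 340.1])]
jar [array([143.8, 453.1])]
bat_hole [array([187.4, 174.7]), array([314.2, 226.6]), array([153.5, 346.6])]
```

View pics/g5.png

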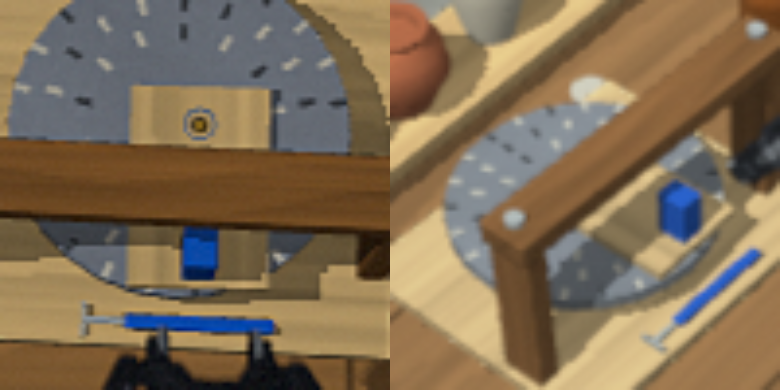

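The bat lies flat: its top is at 0.0686 m and level, with the wheel at 0.060 m. The brass pin stands in the ring at crop (200,124), the block is on the robot's side, and the hand is clear.

```bash
python3 -c "
from workcell import *
print(job_done())"
```

```text
the job is handed in; nothing more can be done
None
```

The plywood bat is on the wheel with the brass pin in its hole. I have let go of it and handed the job in at about 17 s of robot time. `job_done()` gives no verdict, so what follows is from my own checks.

**How it was done**
- **Choosing the bat:** I took the middle-sized of the three blue-block boards. It measured 148 × 100 mm.
- **Leaning the gripper:** the moves have no tilt command. I got a lean of about 36° by pushing the arm up against its joint limits, and that lean carried over into later moves.
- **Mounting:** I carried the bat in straight under the arm rest. I lined the hole up with the pin from the top camera, with one 5 mm sideways correction, and lowered it. I did not have to slide it along the slot to feel for the pin.

**Last checks**
- **Flat:** the bat's top face is at 68.6 mm and the wheel head at 60.2 mm, which fits a 9 mm board lying on it. It is level to about 0.3°.
- **Pin:** the brass pin shows inside the hole ring in the top camera.
- **Position:** I estimate the pin at about 15.5 mm right of the wheel's centre along the slot. The limit is 20 mm, so this has the smallest margin.
- **Square:** I did not measure the bat's angle again after release. The gripper was within about 1° of square when it let go, and the bat looks square in the picture.
- **Clear of the bat:** the fingers were open and the tool about 14 cm away, with about 1 N or less on the wrist.
- **Other things:** the jar was found within a pixel of its first position. The spare, bowl and cup readings differed by 3 to 5 pixels (about 8 to 15 mm), which I put down to detector scatter because the arm never went near them.

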